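# Charge the lab mill with the middle-sized grinding cylinders

### The job

Break the stuck clamp knob on the mill loose and turn it to its open stop, swing the cover fully aside, and put every middle-sized (26 mm) grinding cylinder from the bench into the charge port. Then swing the cover fully shut and turn the clamp knob back until it is locked. Leave the thin and wide (18 and 36 mm) cylinders and everything else on the bench where they stand.

Things in the scene. Friction and masses are not known exactly. Their poses are not given: they have to be found in the camera images.
- mill: white bench-top grinding mill, fixed. Origin on the bench under the centre of its charge port; x to its back (grey finned motor along the back, x 132..204 mm, 72 mm high), y to its left, z up; yaw varies. The block spans x -90..135, y -85..160 mm; its flat deck is 75 mm above the bench
- port (a point): centre of the charge port's mouth, level with the deck. The port is a square well 90 x 90 mm along the mill's x and y (-45..45 mm), open at the top, 57 mm deep, rubber floor 18 mm above the bench
- cover (a joint): angle of the flat aluminium cover (112 x 112 x 6 mm, 77 to 83 mm above the bench) about its vertical pivot screw, rad: 0 = shut over the port (the start); positive = counter-clockwise from above, swinging flat over the deck to the mill's left (+y), to a stop at 1.6 = port fully uncovered. Stays where left; about 1 N at the handle moves it once the clamp is undone
- cover_pivot (a point): the cover's pivot screw, in its front left corner: at mill x -58, y 58 mm, 83 mm above the bench; does not move
- cover_handle (a point): middle of the cover's upright round black handle post (16 mm diameter, from 83 to 111 mm above the bench), 126 mm from the pivot; at mill x 26, y -36 mm when shut, x 36, y 142 mm when open. Grip it from above in any direction; it can turn in the fingers
- clamp (a joint): angle of the black clamp knob, rad: 0 = locked at its stop (the start, to 0.03). Loosens counter-clockwise from above = positive, to its open stop at 1.6; the cover is free from about 1.1. Stuck at first: from 0.05 to 0.3 it resists with up to 0.4 N m, then turns with 0.03 N m. Turned back, it must be forced over the same hard spot from 0.55 to 0.3, then snaps home to 0
- clamp_grip (a point): on the knob's axis (mill x 96, y -30 mm), 108 mm above the bench, amid its grip: an upright bar 50 mm long, 14 mm thick, from 91 to 121 mm height. The point's x axis runs along the bar (= mill x when locked) and turns with it. Below it a steel tongue at cover height, 40 mm long, points to -x of the point and blocks the cover's back edge when locked
- mid1: middle-sized steel grinding cylinder, one of those to load; may be absent (None): plain, 26 mm diameter, 24 mm high, standing on the bench; origin at the centre of its underside, z along its axis
- mid2: middle-sized steel grinding cylinder, one of those to load; may be absent (None): plain, 26 mm diameter, 24 mm high, standing on the bench; origin at the centre of its underside, z along its axis
- mid3: middle-sized steel grinding cylinder, one of those to load; may be absent (None): plain, 26 mm diameter, 24 mm high, standing on the bench; origin at the centre of its underside, z along its axis
- mid4: middle-sized steel grinding cylinder, one of those to load; may be absent (None): plain, 26 mm diameter, 24 mm high, standing on the bench; origin at the centre of its underside, z along its axis
- mid5: middle-sized steel grinding cylinder, one of those to load; may be absent (None): plain, 26 mm diameter, 24 mm high, standing on the bench; origin at the centre of its underside, z along its axis
- thin1: thin steel grinding cylinder, not to load: plain, 18 mm diameter, 24 mm high, standing on the bench; origin at the centre of its underside, z along its axis
- wide1: wide steel grinding cylinder, not to load: plain, 36 mm diameter, 24 mm high, standing on the bench; origin at the centre of its underside, z along its axis
- wide2: wide steel grinding cylinder, not to load: plain, 36 mm diameter, 24 mm high, standing on the bench; origin at the centre of its underside, z along its axis
- sample_jar: small amber jar, 40 mm diameter, 45 mm high, standing among the cylinders; origin at the centre of its underside
- reagent_bottle: glass bottle, 70 mm diameter, 150 mm high; origin at the centre of its underside
- beaker: glass beaker, 70 mm diameter, 85 mm high; origin at the centre of its underside
- tip_box: white box of pipette tips, 85 x 120 x 60 mm; origin at the centre of its underside
- spatula: lab spatula, 180 mm long, lying flat; origin under its middle

How it is judged:
By the outcome, as a careful person would: the job done as asked, in the order asked, and still so for the second after the job is handed in, with the robot touching nothing.
Of mid1, mid2, mid3, mid4, mid5 only 3 to 5 are there at a start; the rules pass over those that are not, and their reading is None.
At some moment in a run one of mid1, mid2, mid3, mid4, mid5 may be knocked a few centimetres aside while the robot is not near it.
Once in a run the grip may slacken for a moment while it holds something.
It also fails if it takes over 210 s, if anything falls off the work surface, if the arm or the gripper's body presses on something with over 40 N, if the wrist force passes 120 N, or if a joint passes its speed limit or range.

### The arm

A 6-joint arm with a two-finger parallel gripper is mounted at the origin on the work surface. World frame = base frame: x ahead of the robot, y to its left, z up, the work surface at z = 0. Lengths are in m, angles in degrees, forces in N, time in s.
With the tool pointing down it reaches from about 0.375 to 0.925 m from the base axis. Payload 5.7 kg.
Tool frame: the origin (TCP) lies between the finger pads; the fingertips stand 11 mm ahead of it and the grasp point (between the pads) lies 8 mm behind it (manip.nose_length is the distance from the TCP to the fingertips, in m); z points along the fingers, y is the line along which they close (so a half turn about z gives the same grasp; the last joint's range is limited). The gripper opens to 88 mm and grips with 3 to 60 N. Pads are 20 mm wide; open, the fingers measure 115 mm over their backs; the gripper's body (75 mm by 178 mm) begins 61 mm behind the grasp point.
Start: joints at [-70.881, 20.558, 86.54, -0, 72.909, -6.595], TCP at [0.26, -0.541, 0.234] pointing down, gripper open.
Joint ranges: [-170.27, 170.27], [-57.76, 135], [12.27, 136.19], [-55.21, 235.2], [11.17, 155.16], [-170.74, 170.74]. Speed limits (degrees/s): [136.94, 136.94, 180, 180, 180, 180].

### API

Orientations are given as a 3x3 rotation matrix whose columns are the frame's x, y, z axes.
In Python, from bench import readout, snapshot, camera_info, finish_job, manip gives the robot as it stands.
- The arm moves only by the shell command python3 -m jog 'ROWS' [FORCE]. ROWS is JSON, a list of rows, each a list of 3 entries, a list of its own where there are three numbers: the shift along the tool's x, y, z in mm, then the turn about the tool's z in degrees, then the finger opening in mm, from 0 to 87.8. In form: [[[x, y, z], yaw, jaw], ...]. A call has 1 to 5 rows; each row shifts and turns the commanded pose from where the row before left it, along the tool's axes as they then stand; what a row does not reach is not made up. A row lasts 1/10 s, in which the tool goes at most 50 mm and 8.59 degrees, less where a joint would pass 70% of its speed; a pose out of reach is approached as far as the arm can. A call with a gripper value outside its range is refused whole. The fingers move at their own pace and stop on an object; FORCE is the grip in N (left out, the last holds). Time passes only in rows, so rows that do not move let the fingers close. It gives the time, the measured TCP pose, the force, the opening and the grip force at its end, in the units of the state.
- readout.read_state(): the state, without advancing time (a new reading comes with each control period).
- snapshot(name): name is "side" or "top" or "wrist"; returns (picture, depth): 480x640x3 uint8, red, green, blue; 480x640 float32, m along the optical axis (not along the pixel's ray), 0 where there is no reading.
- camera_info(name): a dict with "K" (3x3 intrinsics, pixels), "origin" and "orientation" of the camera in the world; the wrist camera has in their place "T_tool_cam" (4x4, takes a point from camera to tool coordinates, whose origin is the TCP and whose axes are the flange's). Camera axes: x right, y down, z forward; pixel columns grow to the right and rows downward; lengths in m; the calibration is good to about 2 mm. A picture is of the moment at which its call begins: read the wrist's pose just before it. camera_info takes no time and is no camera call.
- finish_job(): hands the job in; it is judged then, once.
The state is a dict: "clock": time; "joint_positions": joint angles; "qvel": joint speeds; "effort": joint torques, N m; "eef_pos": TCP position; "tool_rot": TCP orientation; "force": force on the tool from outside, world axes, zero at the start; "wrist_torque": the same for the moment, N m; "opening": finger opening in m; "grasp_force": force on a finger pad.
Only numpy, scipy, OpenCV 4.12 (cv2) and the standard library are available. Lean on these libraries where they do the work, as an engineer would, in place of code of your own. Each camera call takes 0.05 s, during which the arm holds its last target. There are 200 camera calls.

## Working session

There is one attempt and no reset: what is moved stays moved. The work goes in short steps, Python scripts to look and compute and a shell command to move; the robot and the scene stay as the last step left them, time stands still between calls to the robot, and variables do not carry over. Pictures are saved under pics/ and viewed, at most 14 in all, crops included, and the job is handed in when it is done.

```bash
ls; mkdir -p pics
cat > h.py <<'E'
import numpy as np, cv2
from bench import readout, snapshot, camera_info, manip
def cam(n, st=None):
    c=camera_info(n); K=np.array(c["K"])
    if n=="wrist":
        st=st or readout.read_state(); T=np.array(c["T_tool_cam"]); R=np.array(st["tool_rot"]); p=np.array(st["eef_pos"])
        return K, p+R@T[:3,3], R@T[:3,:3]
    return K, np.array(c["origin"]), np.array(c["orientation"])
def ray(C,u,v,z):
    K,o,R=C; d=R@np.linalg.inv(K)@np.array([u,v,1.]); return o+d*(z-o[2])/d[2]
def proj(C,p):
    K,o,R=C; q=K@(R.T@(np.array(p)-o)); return q[:2]/q[2]
def cloud(C,dep):
    K,o,R=C; v,u=np.mgrid[:480,:640]; P=np.stack([(u-K[0,2])/K[0,0]*dep,(v-K[1,2])/K[1,1]*dep,dep],-1)
    return P@R.T+o
def save(n,im): cv2.imwrite("pics/"+n+".png",im[...,::-1])
E
python3 - <<'E'
from h import *
s=readout.read_state(); print(s)
for n in("top","side","wrist"):
    C=cam(n); im,d=snapshot(n); save(n+"0",im); np.savez("/tmp/"+n+"0",im=im,d=d); print(n,C[0].tolist(),C[1],C[2].tolist())
E
```

```text
pics
{'clock': 0.0, 'joint_positions': array([-7.08805010e+01,  2.05980700e+01,  8.65977540e+01,  3.57610647e-04,
        7.29102691e+01, -6.59279587e+00]), 'qvel': array([-0.00093054, -0.02522197, -0.11224142, -0.03123297, -0.05425528,
       -0.0083409 ]), 'effort': array([ 9.38518970e-04, -5.15370798e+01, -2.70723206e+01,  6.74476242e-02,
        3.48946487e-02, -1.02793244e-04]), 'eef_pos': array([ 0.26010294, -0.53994347,  0.23281639]), 'tool_rot': array([[ 9.00984807e-01,  4.33850224e-01, -6.00859059e-04],
       [ 4.33850585e-01, -9.00983131e-01,  1.75148378e-03],
       [ 2.18517754e-04, -1.83874333e-03, -9.99998286e-01]]), 'force': array([ 0.22180197, -0.49640101,  0.39270257]), 'wrist_torque': array([0.06264711, 0.01812402, 0.05657521]), 'grasp_force': 0.0, 'opening': 0.08786246416342988}
top [[455.73620830374443, 0.0, 319.76872590888007], [0.0, 455.73620830374443, 240.93325404775734], [0.0, 0.0, 1.0]] [ 0.48468989 -0.11219919  1.16626026] [[-0.0032213068487072626, -0.9969646191100612, 0.07778927577062075], [-0.9999613122797286, 0.003848163647783345, 0.007909840728057126], [-0.008185177211876608, -0.07776078625677015, -0.9969384449376701]]
side [[463.2155924514626, 0.0, 317.3420039467237], [0.0, 463.2155924514626, 235.53652433718327], [0.0, 0.0, 1.0]] [ 0.27391213 -0.84969459  0.53723525] [[0.9266226155267967, -0.19522595667072823, 0.32133682365436594], [-0.3759676378316192, -0.4712240985594165, 0.7978697789991658], [-0.0043432358432999, -0.8601364280036419, -0.5100455484792954]]
wrist [[367.5352328499462, 0.0, 326.18013039540944], [0.0, 367.5352328499462, 245.38782504701638], [0.0, 0.0, 1.0]] [ 0.33080081 -0.50642428  0.38374378] [[0.4342929497698573, -0.862680799521725, -0.2591745973600646], [-0.9007676855416892, -0.41678389502891583, -0.12210143950172297], [-0.00268523072817881, 0.28648389654757384, -0.9580812943351172]]
```

View pics/top0.png

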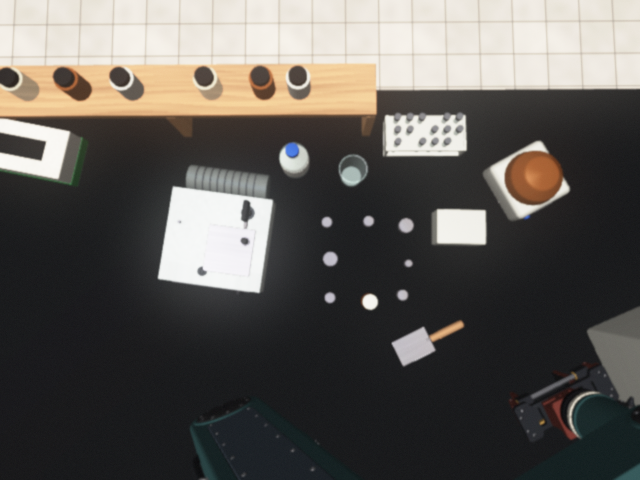

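View pics/side0.png

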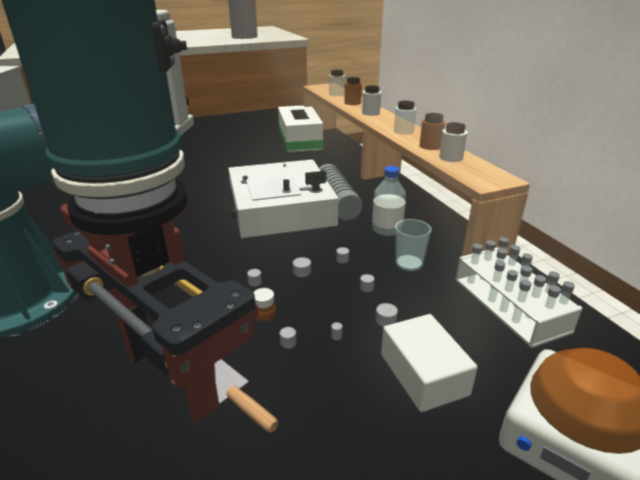

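The top view shows the mill at px (171–273, 187–292), with the knob at (246,210), the handle at (244,241) and the pivot at (202,271). There are seven cylinders around (327–408, 221–298) and the jar at (370,302).

```bash
cat > cyl.py <<'E'
from h import *
def cyls(n="top",im=None,d=None,box=(0.3,0.75,-0.45,-0.02)):
    C=cam(n)
    if im is None: im,d=snapshot(n)
    P=cloud(C,d); m=((P[...,2]>0.014)&(P[...,2]<0.06)&(P[...,0]>box[0])&(P[...,0]<box[1])&(P[...,1]>box[2])&(P[...,1]<box[3])).astype(np.uint8)
    k,l,stt,_=cv2.connectedComponentsWithStats(m)
    out=[]
    for i in range(1,k):
        if stt[i,4]<12: continue
        q=P[l==i]; z=np.percentile(q[:,2],80); t=q[q[:,2]>z-0.006]
        out.append((t[:,:2].mean(0),z,2*np.sqrt(len(t)*(np.median(d[l==i])/C[0][0,0])**2/np.pi),stt[i,:4].tolist()))
    return out
if __name__=="__main__":
    pass
E
python3 - <<'E'
from cyl import *
z=np.load("/tmp/top0.npz"); im,d=z["im"],z["d"]
for c in cyls("top",im,d): print(c[0].round(4),round(c[1],4),"diam %.4f"%c[2],c[3])
C=cam("top"); P=cloud(C,d)
# gray-based fine detection on plane z=.024
g=im.max(2); 
roi=g[195:320,295:420]; m=(cv2.resize(roi,None,fx=4,fy=4,interpolation=cv2.INTER_CUBIC)>75).astype(np.uint8)
k,l,s,c=cv2.connectedComponentsWithStats(m)
for i in range(1,k):
    if s[i,4]>200: print("img",(c[i]/4+[295,195]).round(1),ray(C,*(c[i]/4+[295-.375,195-.375]),.024)[:2].round(4),"d mm",(2*np.sqrt(s[i,4]/16/np.pi)*1.14/455.7*1000).round(1))
m=((P[...,2]>0.068)&(P[...,2]<0.09)&(P[...,1]>-0.02)&(P[...,1]<0.34)&(P[...,0]>.3)&(P[...,0]<.66)).astype(np.uint8)
m=cv2.morphologyEx(m,cv2.MORPH_CLOSE,np.ones((9,9)))
k,l,s,_=cv2.connectedComponentsWithStats(m);i=1+np.argmax(s[1:,4]);print(s[i])
ct=max(cv2.findContours((l==i).astype(np.uint8),0,2)[0],key=cv2.contourArea)
w=np.array([ray(C,*p[0],.075)[:2] for p in ct],np.float32)
r=cv2.minAreaRect(w);print(r,cv2.boxPoints(r))
print([ (ray(C,u,v,h)[:2].round(4)) for u,v,h in((202,271,.083),(244,241,.111),(246,210,.121))])
x=im[170:310,150:310]; save("mill0",cv2.resize(x,None,fx=5,fy=4.28,interpolation=cv2.INTER_CUBIC)[:600])
E
```

```text
[ 0.7418 -0.0412] 0.0539 diam 0.0130 [286, 170, 19, 8]
[ 0.7442 -0.212 ] 0.048 diam 0.0075 [361, 170, 4, 8]
[ 0.7167 -0.1796] 0.0493 diam 0.0110 [340, 177, 21, 9]
[ 0.6062 -0.4183] 0.0588 diam 0.0730 [432, 209, 31, 36]
[ 0.6237 -0.1198] 0.0242 diam 0.0257 [322, 217, 10, 10]
[ 0.6258 -0.2246] 0.0244 diam 0.0252 [363, 216, 11, 10]
[ 0.6147 -0.3191] 0.0246 diam 0.0348 [398, 218, 15, 14]
[ 0.5309 -0.1275] 0.0246 diam 0.0356 [323, 251, 14, 15]
[ 0.5193 -0.3239] 0.0238 diam 0.0174 [405, 259, 7, 7]
[ 0.4403 -0.3073] 0.0238 diam 0.0261 [397, 289, 11, 11]
[ 0.4343 -0.1264] 0.0244 diam 0.0245 [325, 292, 10, 10]
[ 0.4249 -0.2239] 0.0451 diam 0.0361 [361, 293, 16, 16]
[ 0.3485 -0.4134] 0.0186 diam 0.0371 [430, 321, 30, 20]
img [368.5 221. ] [ 0.6246 -0.2252] d mm 29.0
img [326.8 222. ] [ 0.6226 -0.12  ] d mm 28.8
img [406.  225.4] [ 0.6132 -0.3195] d mm 39.6
img [330.2 258.8] [ 0.5297 -0.1283] d mm 39.0
img [408.5 263.3] [ 0.5178 -0.3238] d mm 21.3
img [402.5 295. ] [ 0.439  -0.3076] d mm 29.6
img [329.9 297.6] [ 0.4331 -0.1269] d mm 29.2
img [369.7 301.7] [ 0.4228 -0.226 ] d mm 43.6
[ 158  204  114   88 8278]
((0.5711340308189392, 0.1489368975162506), (0.24599863588809967, 0.212376669049263), 82.07807159423828) [[0.44900686 0.04174665]
 [0.6593568  0.01247612]
 [0.6932612  0.25612715]
 [0.4829113  0.28539768]]
[array([0.4986, 0.1766]), array([0.5676, 0.0724]), array([0.6388, 0.0667])]
```

View pics/mill0.png

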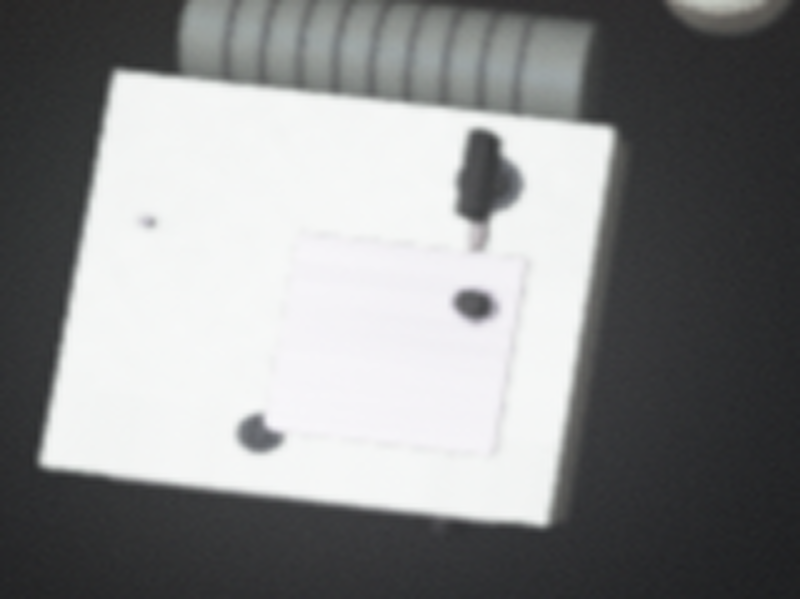

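Crop of the mill: deck corners at (115,70), (615,128), (40,465) and (550,525). The knob bar runs along mill x at (480,175), the handle is at (474,305) and the pivot at about (260,432).

```bash
cat > mill.py <<'E'
from h import *
import json
def fit(mp,wp):
    mp,wp=np.array(mp),np.array(wp); a=mp-mp.mean(0); b=wp-wp.mean(0)
    th=np.arctan2((a[:,0]*b[:,1]-a[:,1]*b[:,0]).sum(),(a*b).sum()); R=np.array([[np.cos(th),-np.sin(th)],[np.sin(th),np.cos(th)]])
    t=wp.mean(0)-R@mp.mean(0); return th,R,t,(wp-(mp@R.T+t))
E
python3 - <<'E'
from mill import *
C=cam("top")
f=lambda x,y,z: ray(C,x/5+150-.4,y/4.28+170-.4,z)[:2]*1000
mp=[(135,160),(135,-85),(-90,160),(-90,-85),(96,-30),(26,-36),(-58,58)]
wp=[f(115,70,.075),f(615,128,.075),f(40,465,.075),f(550,525,.075),f(480,175,.121),f(474,305,.111),f(260,432,.083)]
th,R,t,e=fit(mp,wp); print(np.degrees(th),t,e.round(1).tolist())
T=lambda p:(R@np.array(p)+t).round(1)
print("knob",T((96,-30)),"handle",T((26,-36)),"piv",T((-58,58)),"open",T((36,142)))
s=readout.read_state(); Rt=s["tool_rot"]; p=s["eef_pos"]*1000
k=np.r_[T((96,-30)),200]; print("to knob in tool axes",Rt.T@(k-p), "tool x yaw",np.degrees(np.arctan2(Rt[1,0],Rt[0,0])))
E
```

```text
-8.042095227380814 [548.35301681 112.42048254] [[0.9, 1.9], [0.7, 1.0], [0.1, 1.5], [0.3, -0.6], [-1.6, -1.7], [-1.2, -1.7], [0.7, -0.4]]
knob [639.2  69.3] handle [569.1  73.1] piv [499. 178.] open [603.9 248. ]
to knob in tool axes [ 605.93829954 -384.52074709   33.64076187] tool x yaw 25.71358961716143
```

```bash
python3 -m jog '[[[0,0,0],8.43,87],[[0,0,0],8.43,87],[[0,0,0],8.43,87],[[0,0,0],8.43,87]]' 60
for i in 1 2 3; do python3 -m jog '[[[19.4,-43.7,0],0,87],[[19.4,-43.7,0],0,87],[[19.4,-43.7,0],0,87],[[19.4,-43.7,0],0,87],[[19.4,-43.7,0],0,87]]'; done
python3 -m jog '[[[0,0,0],0,40],[[0,0,0],0,40],[[0,0,0],0,40]]'
python3 - <<'E'
from h import *
s=readout.read_state(); C=cam("wrist",s); im,d=snapshot("wrist"); save("w1",im); np.savez("/tmp/w1",im=im,d=d,p=s["eef_pos"],R=s["tool_rot"])
print(s["clock"],s["eef_pos"],s["tool_rot"][:,0],s["joint_positions"])
for n,p in dict(knob=(.6392,.0693,.121),handle=(.5691,.0731,.111),piv=(.499,.178,.083)).items(): print(n,proj(C,p))
E
```

```text
clock: 0.55
eef_pos: [0.2602, -0.5403, 0.2333]
tool_rot: [[0.989, -0.145, -0.0], [-0.145, -0.989, 0.001], [-0.0, -0.001, -1.0]]
force: [0.8, -0.5, 1.0]
opening: 0.0872
grasp_force: 0.0
clock: 1.05
eef_pos: [0.3873, -0.3359, 0.2335]
tool_rot: [[0.99, -0.14, -0.0], [-0.14, -0.99, 0.0], [-0.0, -0.0, -1.0]]
force: [0.8, 0.5, -0.5]
opening: 0.0871
grasp_force: 0.0
clock: 1.55
eef_pos: [0.5139, -0.1329, 0.2336]
tool_rot: [[0.99, -0.139, -0.0], [-0.139, -0.99, 0.0], [-0.0, -0.0, -1.0]]
force: [0.7, -1.2, 0.6]
opening: 0.0871
grasp_force: 0.0
clock: 2.05
eef_pos: [0.6403, 0.07, 0.2334]
tool_rot: [[0.99, -0.139, -0.0], [-0.139, -0.99, -0.0], [-0.0, 0.0, -1.0]]
force: [-0.1, -0.3, 0.4]
opening: 0.0869
grasp_force: 0.0
clock: 2.35
eef_pos: [0.6389, 0.0672, 0.2332]
tool_rot: [[0.99, -0.14, -0.001], [-0.14, -0.99, -0.0], [-0.001, 0.001, -1.0]]
force: [-0.7, 0.5, 0.8]
opening: 0.0664
grasp_force: 0.0
2.35 [0.63888098 0.06716979 0.23324637] [ 0.99020395 -0.13962178 -0.00137807] [-1.40293225e-01  2.41013652e+01  8.09186666e+01 -2.65897405e-02
  7.50632394e+01  9.78925221e+01]
knob [322.89555599 244.61434072]
handle [330.46134028 322.11423282]
piv [232.49309902 385.92155336]
```

View pics/w1.png

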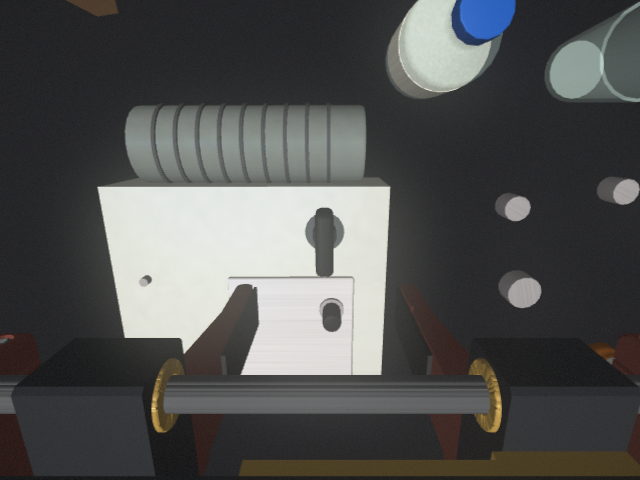

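The wrist view shows the knob bar centred at (324,242) and the handle top at (331,320). The predictions were (323,245) and (330,322), so the pose is good. I'll descend and grip.

```bash
python3 -m jog '[[[0.6,-1.6,33],0,40],[[0,0,33],0,40],[[0,0,33],0,40],[[0,0,32],0,40],[[0,0,0],0,40]]'
python3 -m jog '[[[0,0,0],0,5],[[0,0,0],0,5],[[0,0,0],0,5],[[0,0,0],0,5],[[0,0,0],0,5]]' 60
```

```text
clock: 2.9
eef_pos: [0.6363, 0.0679, 0.0986]
tool_rot: [[0.99, -0.141, -0.009], [-0.141, -0.99, -0.0], [-0.009, 0.001, -1.0]]
force: [-1.1, -0.3, 0.2]
opening: 0.0401
grasp_force: 0.0
clock: 3.4
eef_pos: [0.6418, 0.0685, 0.1047]
tool_rot: [[0.99, -0.139, 0.003], [-0.139, -0.99, -0.002], [0.003, 0.001, -1.0]]
force: [-1.1, -5.3, 6.2]
opening: 0.0135
grasp_force: 60.0
```

```bash
for i in 1 2; do python3 -m jog '[[[0,0,0],-4,5],[[0,0,0],-4,5],[[0,0,0],-4,5],[[0,0,0],-4,5],[[0,0,0],-4,5]]'; python3 -c "
from bench import readout;s=readout.read_state();print(s['wrist_torque'],s['eef_pos'])"; done
```

```text
clock: 3.9
eef_pos: [0.6417, 0.0698, 0.1047]
tool_rot: [[0.978, 0.21, 0.003], [0.21, -0.978, 0.001], [0.003, 0.0, -1.0]]
force: [-1.0, 1.3, 5.0]
opening: 0.0137
grasp_force: 60.0
[0.67991232 0.37687636 0.16424198] [0.64171366 0.0697811  0.10468359]
clock: 4.4
eef_pos: [0.6412, 0.0709, 0.1046]
tool_rot: [[0.847, 0.532, 0.002], [0.532, -0.847, 0.002], [0.003, -0.001, -1.0]]
force: [-1.8, 4.4, 8.6]
opening: 0.0137
grasp_force: 60.0
[ 0.71064186  0.43949985 -0.03546512] [0.64124403 0.07092226 0.10463211]
```

```bash
for i in 1 2; do python3 -m jog '[[[0,0,0],-5,5],[[0,0,0],-5,5],[[0,0,0],-5,5],[[0,0,0],-5,5],[[0,0,0],-5,5]]'; done;  python3 -m jog '[[[0,0,0],-3,5],[[0,0,0],-3,5],[[0,0,0],0,5]]'; python3 -c "
from bench import readout;s=readout.read_state();print(s['wrist_torque'],s['eef_pos'],s['tool_rot'])"
```

```text
clock: 4.9
eef_pos: [0.64, 0.0719, 0.1044]
tool_rot: [[0.542, 0.84, -0.0], [0.84, -0.542, 0.004], [0.003, -0.002, -1.0]]
force: [-4.5, 6.3, 8.3]
opening: 0.0143
grasp_force: 6.0
clock: 5.4
eef_pos: [0.6386, 0.0723, 0.1042]
tool_rot: [[0.136, 0.991, -0.003], [0.991, -0.136, 0.004], [0.004, -0.003, -1.0]]
force: [-7.8, 7.4, 10.9]
opening: 0.0139
grasp_force: 60.0
clock: 5.7
eef_pos: [0.6385, 0.0723, 0.1042]
tool_rot: [[0.037, 0.999, -0.003], [0.999, -0.037, 0.005], [0.005, -0.003, -1.0]]
force: [-7.3, 6.7, 11.3]
opening: 0.0142
grasp_force: 63.1
[ 1.23371881  1.26920008 -1.59632218] [0.63853843 0.07227255 0.10424366] [[ 0.03728602  0.99930021 -0.00297401]
 [ 0.99929358 -0.03727144  0.00481564]
 [ 0.00470143 -0.00315146 -0.99998398]]
```

```bash
python3 -m jog '[[[0,0,0],2.5,5],[[0,0,0],0,40],[[0,0,0],0,40],[[0,0,0],0,40],[[0,0,0],0,40]]'; python3 -m jog '[[[0,0,-30],0,40],[[0,0,-30],0,40],[[-4.4,-34.5,0],0,40],[[0,-34.4,0],0,40],[[0,0,0],0,40]]' 
python3 -m jog '[[[0,0,0],0,40],[[0,0,0],0,40]]'
python3 - <<'E'
from h import *
s=readout.read_state(); C=cam("wrist",s); im,d=snapshot("wrist"); save("w2",im)
print(s["clock"],s["eef_pos"],s["tool_rot"].round(3))
for n,p in dict(knob=(.6392,.0693,.121),handle=(.5691,.0731,.111),piv=(.499,.178,.083)).items(): print(n,proj(C,p))
E
```

```text
clock: 6.2
eef_pos: [0.6409, 0.0694, 0.1028]
tool_rot: [[0.078, 0.997, 0.0], [0.997, -0.078, -0.0], [-0.0, 0.0, -1.0]]
force: [-0.1, 0.4, 0.5]
opening: 0.0392
grasp_force: 0.0
clock: 6.7
eef_pos: [0.5663, 0.0708, 0.1622]
tool_rot: [[0.078, 0.997, -0.005], [0.997, -0.078, 0.0], [-0.0, -0.005, -1.0]]
force: [-0.1, -0.1, -0.2]
opening: 0.04
grasp_force: 0.0
clock: 6.9
eef_pos: [0.5731, 0.0704, 0.163]
tool_rot: [[0.079, 0.997, 0.002], [0.997, -0.079, 0.0], [0.0, 0.002, -1.0]]
force: [0.3, 1.2, -0.0]
opening: 0.0398
grasp_force: 0.0
6.9 [0.57312513 0.0704158  0.16297438] [[ 0.079  0.997  0.002]
 [ 0.997 -0.079  0.   ]
 [ 0.     0.002 -1.   ]]
knob [444.48826645 274.17232758]
handle [319.62217414 270.79648286]
piv [185.67786259  94.58634983]
```

View pics/w2.png

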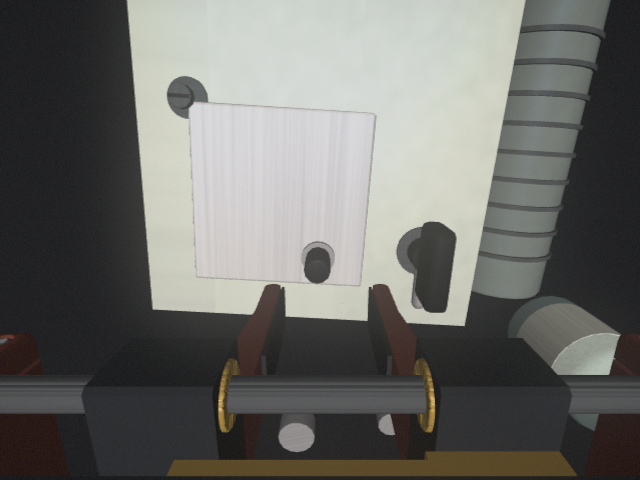

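The knob bar now runs along mill y, so it is open. The handle top is at (317,271), about as predicted, so I'll grip it.

```bash
python3 -m jog '[[[2.2,-3.7,22],0,40],[[0,0,22],0,40],[[0,0,20],0,40],[[0,0,0],0,40],[[0,0,0],0,5]]' 30
python3 -m jog '[[[0,0,0],0,5],[[0,0,0],0,5],[[0,0,0],0,5],[[0,0,0],0,5]]'
python3 - <<'E'
import numpy as np
from bench import readout
s=readout.read_state(); h=s["eef_pos"][:2]*1000; R=s["tool_rot"]; print(h)
th=np.radians(-8.04); Rm=np.array([[np.cos(th),-np.sin(th)],[np.sin(th),np.cos(th)]])
r0=Rm@np.array([84,-94.]); prev=r0
for i in range(1,17):
    a=1.6*i/16; r=np.array([[np.cos(a),-np.sin(a)],[np.sin(a),np.cos(a)]])@r0
    d=r-prev; prev=r; print(i,(R[:2,:2].T@d).round(1))
E
```

```text
clock: 7.45
eef_pos: [0.5688, 0.073, 0.0985]
tool_rot: [[0.079, 0.997, -0.0], [0.997, -0.079, 0.0], [0.0, -0.0, -1.0]]
force: [0.3, -0.0, -0.4]
opening: 0.0351
grasp_force: 0.0
clock: 7.85
eef_pos: [0.5686, 0.0732, 0.0996]
tool_rot: [[0.079, 0.997, 0.002], [0.997, -0.079, 0.0], [0.0, 0.002, -1.0]]
force: [-1.0, 0.5, 4.9]
opening: 0.0153
grasp_force: 30.0
[568.63298412  73.1867961 ]
1 [8.3 9.5]
2 [9.2 8.6]
3 [10.   7.7]
4 [10.7  6.6]
5 [11.3  5.5]
6 [11.8  4.4]
7 [12.2  3.2]
8 [12.5  1.9]
9 [12.6  0.7]
10 [12.6 -0.6]
11 [12.5 -1.8]
12 [12.2 -3.1]
13 [11.9 -4.3]
14 [11.4 -5.4]
15 [10.8 -6.6]
16 [10.1 -7.6]
```

```bash
python3 -m jog '[[[8.3,9.5,0],0,5],[[9.2,8.6,0],0,5],[[10,7.7,0],0,5],[[10.7,6.6,0],0,5],[[11.3,5.5,0],0,5]]'
python3 -m jog '[[[11.8,4.4,0],0,5],[[12.2,3.2,0],0,5],[[12.5,1.9,0],0,5],[[12.6,0.7,0],0,5],[[12.6,-0.6,0],0,5]]'
python3 -m jog '[[[12.5,-1.8,0],0,5],[[12.2,-3.1,0],0,5],[[11.9,-4.3,0],0,5],[[11.4,-5.4,0],0,5],[[10.8,-6.6,0],0,5]]'
python3 -m jog '[[[10.1,-7.6,0],0,5],[[3,-3,0],0,5],[[0,0,0],0,5]]'
```

```text
clock: 8.35
eef_pos: [0.6088, 0.1197, 0.0995]
tool_rot: [[0.078, 0.997, -0.002], [0.997, -0.078, -0.0], [-0.0, -0.002, -1.0]]
force: [-5.7, -0.8, 8.3]
opening: 0.0151
grasp_force: 30.0
clock: 8.85
eef_pos: [0.6241, 0.1801, 0.0995]
tool_rot: [[0.078, 0.997, -0.0], [0.997, -0.078, -0.001], [-0.001, 0.0, -1.0]]
force: [-2.6, -2.7, 4.6]
opening: 0.0154
grasp_force: 30.0
clock: 9.35
eef_pos: [0.6114, 0.2425, 0.0997]
tool_rot: [[0.079, 0.997, 0.008], [0.997, -0.079, 0.003], [0.003, 0.008, -1.0]]
force: [10.2, 1.5, -1.7]
opening: 0.015
grasp_force: 30.0
clock: 9.65
eef_pos: [0.6027, 0.2587, 0.0998]
tool_rot: [[0.078, 0.997, 0.01], [0.997, -0.078, 0.006], [0.007, 0.01, -1.0]]
force: [12.3, 8.7, -4.9]
opening: 0.0144
grasp_force: 30.3
```

```bash
python3 -m jog '[[[0,0,0],0,5],[[0,0,0],0,5]]'; python3 -m jog '[[[0,0,0],0,40],[[0,0,0],0,40],[[0,0,0],0,40],[[0,0,-35],0,40],[[0,0,-35],0,40]]'; python3 -m jog '[[[0,0,-40],0,87],[[0,0,0],0,87],[[0,0,0],0,87]]';python3 - <<'E'
from h import *
s=readout.read_state(); C=cam("wrist",s); im,d=snapshot("wrist"); save("w3",im)
print(s["clock"],s["eef_pos"],s["tool_rot"].round(3))
for n,p in dict(knob=(.6392,.0693,.121),handle=(.6039,.2480,.111),piv=(.499,.178,.083)).items(): print(n,proj(C,p))
E
```

```text
clock: 9.85
eef_pos: [0.603, 0.2583, 0.0998]
tool_rot: [[0.079, 0.997, 0.01], [0.997, -0.079, 0.006], [0.007, 0.01, -1.0]]
force: [11.3, 8.2, -4.0]
opening: 0.0146
grasp_force: 30.3
clock: 10.35
eef_pos: [0.5956, 0.2539, 0.1674]
tool_rot: [[0.079, 0.997, -0.006], [0.997, -0.079, -0.001], [-0.002, -0.006, -1.0]]
force: [0.7, 0.5, 0.4]
opening: 0.0398
grasp_force: 0.0
clock: 10.65
eef_pos: [0.5978, 0.2544, 0.2092]
tool_rot: [[0.079, 0.997, 0.001], [0.997, -0.079, 0.0], [0.0, 0.0, -1.0]]
force: [0.0, 0.7, 0.1]
opening: 0.0607
grasp_force: 0.0
10.65 [0.59776577 0.2544377  0.20923954] [[ 0.079  0.997  0.001]
 [ 0.997 -0.079  0.   ]
 [ 0.     0.    -1.   ]]
knob [394.31158952 464.31311254]
handle [336.04011221 258.95234106]
piv [217.68729034 335.49182481]
```

View pics/w3.png

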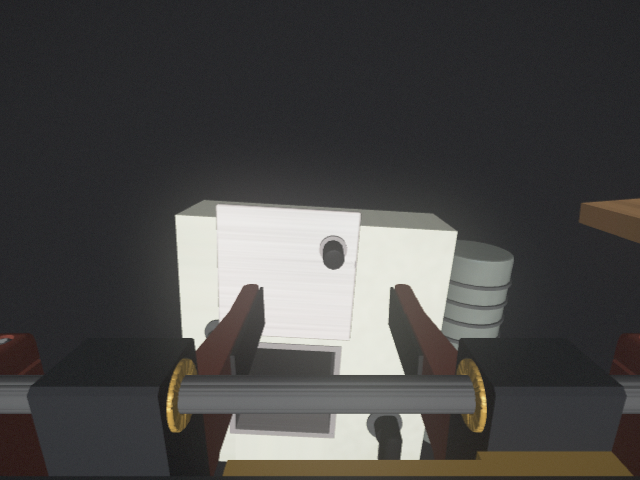

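The cover is fully open: its handle is at (333,261) as predicted, and the port shows at (235–340, 345–435). I'll turn to mill yaw and re-measure the cylinders.

```bash
for i in 1 2; do python3 -m jog '[[[0,0,0],8.5,50],[[0,0,0],8.5,50],[[0,0,0],8.5,50],[[0,0,0],8.5,50],[[0,0,0],8.5,50]]' >/dev/null; done;  python3 -m jog '[[[0,0,0],8.5,50],[[0,0,0],0,50],[[0,0,0],0,50]]'
cat > go.py <<'E'
from cyl import *; import sys
th=np.radians(-8.04); Rm=np.array([[np.cos(th),-np.sin(th)],[np.sin(th),np.cos(th)]]); t=np.array([548.35,112.42])
def port(x,y): return Rm@np.array([x,y])+t
def rel(x,y,z=None):
    s=readout.read_state(); p=s["eef_pos"]*1000; R=s["tool_rot"]; z=p[2] if z is None else z
    return (R.T@(np.array([x,y,z])-p)).round(1)
def show():
    s=readout.read_state(); print(s["clock"],(s["eef_pos"]*1000).round(1),"yaw",np.degrees(np.arctan2(*s["tool_rot"][1::-1,0])).round(2),"open",s["opening"].round(4))
    for c in cyls():
        if c[1]<.035: x,y=c[0]*1000; print((c[0]*1000).round(1),"diam %.1f"%(c[2]*1000),"rel",rel(x,y))
def prt():
    for q in((-30,-14),(30,-14),(0,14),(-30,14)): print("port",q,port(*q).round(1),rel(*port(*q)))
if __name__=="__main__": show(); prt()
E
python3 go.py
```

```text
clock: 12.0
eef_pos: [0.597, 0.254, 0.207]
tool_rot: [[0.991, -0.135, -0.003], [-0.135, -0.991, -0.001], [-0.003, 0.001, -1.0]]
force: [-0.2, 0.3, 0.7]
opening: 0.0502
grasp_force: 0.0Traceback (most recent call last):
  File "go.py", line 13, in <module>
    if __name__=="__main__": show(); prt()
                             ~~~~^^
  File "go.py", line 8, in show
    s=readout.read_state(); print(s["clock"],(s["eef_pos"]*1000).round(1),"yaw",np.degrees(np.arctan2(*s["tool_rot"][1::-1,0])).round(2),"open",s["opening"].round(4))
                                                                                                                                                ^^^^^^^^^^^^^^^^^^
AttributeError: 'float' object has no attribute 'round'
```

```bash
sed -i 's/s\["opening"\].round(4)/round(s["opening"],4)/' go.py; python3 go.py
```

```text
12.0 [597. 254. 207.] yaw -7.78 open 0.0502
[ 623.6 -119.9] diam 25.7 rel [7.69e+01 3.67e+02 2.00e-01]
[ 625.6 -224.5] diam 25.8 rel [9.310e+01 4.703e+02 2.000e-01]
[ 614.4 -319. ] diam 35.1 rel [9.480e+01 5.655e+02 3.000e-01]
[ 530.8 -127.3] diam 34.8 rel [-14.1 386.9   0.4]
[ 519.1 -323.9] diam 17.7 rel [1.100e+00 5.832e+02 5.000e-01]
[ 440.4 -307.5] diam 25.3 rel [-79.2 577.7   0.7]
[ 434.6 -126.4] diam 24.4 rel [-109.4  399.     0.6]
[ 348.2 -413.4] diam 37.5 rel [-156.1  695.1    1. ]
port (-30, -14) [516.7 102.8] [-59.2 160.9   0.3]
port (30, -14) [576.1  94.4] [8.000e-01 1.611e+02 1.000e-01]
port (0, 14) [550.3 126.3] [-29.1 133.    0.2]
port (-30, 14) [520.6 130.5] [-59.1 132.9   0.3]
```

```bash
for i in 1 2; do python3 -m jog '[[[9.6,45.9,10],0,50],[[9.6,45.9,10],0,50],[[9.6,45.9,10],0,50],[[9.6,45.9,10],0,50]]' >/dev/null; done;  python3 -m jog '[[[0,0,20],0,50],[[0,0,0],0,50],[[0,0,0],0,50]]'; python3 go.py
```

```text
clock: 13.15
eef_pos: [0.6222, -0.1194, 0.1082]
tool_rot: [[0.99, -0.138, -0.002], [-0.138, -0.99, 0.001], [-0.002, -0.001, -1.0]]
force: [-0.1, -0.6, 0.0]
opening: 0.0503
grasp_force: 0.0
13.15 [ 622.2 -119.4  108.2] yaw -7.93 open 0.0503
[ 624.8 -228.8] diam 20.1 rel [ 1.700e+01  1.084e+02 -1.000e-01]
[ 614.5 -319.3] diam 35.3 rel [ 1.920e+01  1.994e+02 -1.000e-01]
[ 613.3 -119.4] diam 9.4 rel [-9.4  1.6  0. ]
[ 531.5 -125.2] diam 31.8 rel [-89.7  18.6   0. ]
[ 519.3 -323.7] diam 17.2 rel [-7.450e+01  2.169e+02 -1.000e-01]
[ 440.  -307.5] diam 25.6 rel [-155.2  211.7   -0. ]
[ 349.1 -414.9] diam 38.0 rel [-230.6  330.6   -0. ]
port (-30, -14) [516.7 102.8] [-1.357e+02 -2.052e+02  1.000e-01]
port (30, -14) [576.1  94.4] [-7.57e+01 -2.05e+02  1.00e-01]
port (0, 14) [550.3 126.3] [-1.056e+02 -2.331e+02  1.000e-01]
port (-30, 14) [520.6 130.5] [-1.356e+02 -2.332e+02  2.000e-01]
```

```bash
python3 -m jog '[[[0.8,0,32],0,50],[[0,0,32],0,50],[[0,0,28],0,50],[[0,0,0],0,50],[[0,0,0],0,15]]' 40; python3 -m jog '[[[0,0,0],0,15],[[0,0,0],0,15],[[0,0,0],0,15],[[0,0,0],0,15]]'; python3 -m jog '[[[0,0,-30],0,15],[[0,0,-40],0,15],[[0,0,-40],0,15],[[0,0,-40],0,15]]'
```

```text
clock: 13.7
eef_pos: [0.6242, -0.1191, 0.0175]
tool_rot: [[0.991, -0.137, 0.0], [-0.137, -0.991, 0.0], [0.0, -0.0, -1.0]]
force: [0.7, 0.2, -0.1]
opening: 0.0453
grasp_force: 0.0
clock: 14.1
eef_pos: [0.6252, -0.1205, 0.0185]
tool_rot: [[0.99, -0.139, 0.003], [-0.139, -0.99, -0.001], [0.003, 0.0, -1.0]]
force: [-1.4, 0.6, 6.9]
opening: 0.0248
grasp_force: 40.0
clock: 14.5
eef_pos: [0.6234, -0.12, 0.1685]
tool_rot: [[0.99, -0.139, -0.0], [-0.139, -0.99, 0.0], [-0.0, -0.0, -1.0]]
force: [0.9, 0.5, -1.0]
opening: 0.025
grasp_force: 40.0
```

```bash
for i in 1 2; do python3 -m jog '[[[-22.9,-34.3,0],0,15],[[-22.9,-34.3,0],0,15],[[-22.9,-34.3,0],0,15]]' >/dev/null; done;  python3 -m jog '[[[0,0,0],0,15],[[0,0,0],0,15]]'; python3 -c "
from go import *
s=readout.read_state(); C=cam('wrist',s); im,d=snapshot('wrist'); save('w4',im)
prt()"
```

```text
clock: 15.3
eef_pos: [0.5162, 0.1034, 0.1672]
tool_rot: [[0.991, -0.137, 0.001], [-0.137, -0.991, -0.0], [0.001, 0.0, -1.0]]
force: [0.6, -0.1, 0.1]
opening: 0.0252
grasp_force: 40.0
port (-30, -14) [516.7 102.8] [-0.3 -0.1 -0. ]
port (30, -14) [576.1  94.4] [59.7 -0.   0.1]
port (0, 14) [550.3 126.3] [ 29.8 -28.1   0. ]
port (-30, 14) [520.6 130.5] [ -0.2 -28.1  -0. ]
```

View pics/w4.png

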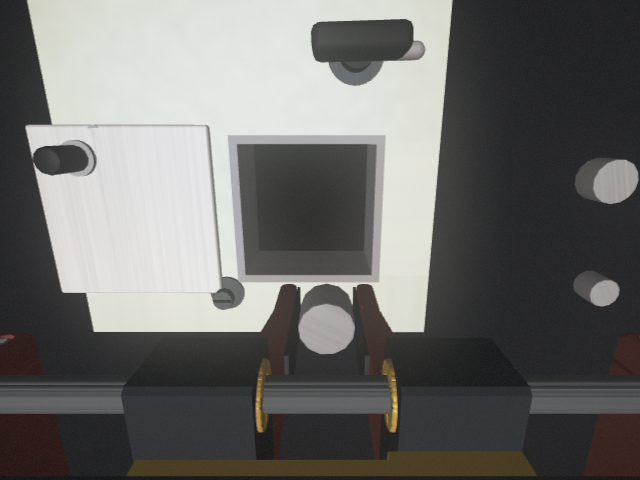

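```bash
python3 -c "
from go import *
C=cam('wrist')
for u,v in((229,136),(385,136),(239,282),(379,282),(237,144),(378,143),(245,276),(375,274)):
  w=ray(C,u,v,.075)[:2]*1000; print((Rm.T@(w-t)).round(1))"
```

```text
[48.2 47.4]
[ 48.4 -51.5]
[-51.3  47.6]
[-51.1 -52. ]
[43.3 42.6]
[ 44.1 -47.3]
[-46.8  43.1]
[-45.1 -48.9]
```

```bash
python3 -m jog '[[[0,-1,34],0,15],[[0,0,34],0,15],[[0,0,32],0,15],[[0,0,0],0,15],[[0,0,0],0,33]]'; python3 -m jog '[[[0,0,0],0,33],[[0,0,0],0,33],[[0,0,-35],0,33],[[0,0,-35],0,50],[[0,0,-35],0,50]]'; python3 -m jog '[[[0,0,0],0,50]]'; python3 -c "
from go import *
show(); prt()"
```

```text
clock: 15.85
eef_pos: [0.5172, 0.1026, 0.0662]
tool_rot: [[0.99, -0.141, -0.001], [-0.141, -0.99, -0.0], [-0.001, 0.0, -1.0]]
force: [0.0, 0.6, -0.5]
opening: 0.03
grasp_force: 0.0
clock: 16.35
eef_pos: [0.5163, 0.1038, 0.1737]
tool_rot: [[0.99, -0.139, 0.001], [-0.139, -0.99, 0.0], [0.001, -0.0, -1.0]]
force: [1.0, -0.6, 0.3]
opening: 0.0456
grasp_force: 0.0
clock: 16.45
eef_pos: [0.5201, 0.1041, 0.1773]
tool_rot: [[0.99, -0.139, 0.01], [-0.139, -0.99, 0.001], [0.01, -0.002, -1.0]]
force: [0.1, -0.3, 0.2]
opening: 0.0494
grasp_force: 0.0
16.45 [520.1 104.1 177.3] yaw -8.0 open 0.0494
[ 625.6 -224.5] diam 25.3 rel [151.6 310.4   0.6]
[ 614.5 -319.1] diam 35.5 rel [1.537e+02 4.056e+02 4.000e-01]
[ 530.8 -127.5] diam 35.6 rel [ 44.2 227.5  -0. ]
[ 519.2 -324.1] diam 17.7 rel [ 6.010e+01  4.238e+02 -2.000e-01]
[ 439.9 -307.3] diam 25.8 rel [-20.8 418.2  -0.8]
[ 434.4 -126.5] diam 24.8 rel [-51.4 240.   -0.7]
[ 349.2 -414.5] diam 38.9 rel [-95.7 537.   -1.4]
port (-30, -14) [516.7 102.8] [-1.8  1.5 -0. ]
port (30, -14) [576.1  94.4] [58.2  1.5  0.4]
port (0, 14) [550.3 126.3] [ 28.2 -26.5   0.2]
port (-30, 14) [520.6 130.5] [ -1.8 -26.5   0. ]
```

```bash
python3 -m jog '[[[-10.1,48,0],0,50],[[-10.1,48,0],0,50],[[-10.1,48,10],0,50],[[-10.1,48,10],0,50],[[-10.1,48,10],0,50]]' >/dev/null;  python3 -m jog '[[[0,0,30],0,50],[[0,0,0],0,50],[[0,0,0],0,50]]'; python3 -c "
from go import *
print(rel(434,-126.6,18))"
```

```text
clock: 17.3
eef_pos: [0.432, -0.1259, 0.1112]
tool_rot: [[0.99, -0.14, -0.003], [-0.14, -0.99, 0.002], [-0.003, -0.001, -1.0]]
force: [-0.0, 0.1, 0.8]
opening: 0.05
grasp_force: 0.0
[ 2.3  0.5 93.2]
```

```bash
python3 -m jog '[[[1.5,0.5,32],0,50],[[0,0,32],0,50],[[0,0,29],0,50],[[0,0,0],0,50],[[0,0,0],0,15]]' 40; python3 -m jog '[[[0,0,0],0,15],[[0,0,0],0,15],[[0,0,0],0,15],[[0,0,0],0,15]]'; python3 -m jog '[[[0,0,-30],0,15],[[0,0,-40],0,15],[[0,0,-40],0,15],[[0,0,-40],0,15],[[0,0,0],0,15]]'; python3 -c "
from go import *
prt()"
```

```text
clock: 17.8
eef_pos: [0.435, -0.1264, 0.0194]
tool_rot: [[0.991, -0.137, -0.0], [-0.137, -0.991, 0.0], [-0.0, -0.0, -1.0]]
force: [0.2, -0.3, -0.3]
opening: 0.0452
grasp_force: 0.0
clock: 18.2
eef_pos: [0.4358, -0.1278, 0.0201]
tool_rot: [[0.99, -0.139, 0.003], [-0.139, -0.99, -0.001], [0.003, 0.001, -1.0]]
force: [-0.2, 0.8, 8.1]
opening: 0.0249
grasp_force: 40.0
clock: 18.7
eef_pos: [0.4379, -0.1289, 0.174]
tool_rot: [[0.99, -0.139, 0.01], [-0.139, -0.99, -0.004], [0.01, 0.003, -1.0]]
force: [1.1, -0.5, -2.1]
opening: 0.0248
grasp_force: 40.0
port (-30, -14) [516.7 102.8] [ 4.570e+01 -2.403e+02 -2.000e-01]
port (30, -14) [576.1  94.4] [ 105.7 -240.3    0.4]
port (0, 14) [550.3 126.3] [  75.7 -268.3   -0. ]
port (-30, 14) [520.6 130.5] [  45.7 -268.3   -0.3]
```

```bash
for i in 1 2; do python3 -m jog '[[[18,-40.2,0],0,15],[[18,-40.2,0],0,15],[[18,-40.2,0],0,15]]' >/dev/null; done;  python3 -m jog '[[[0,0,0],0,15],[[0,0,0],0,15]]'; python3 -c "
from go import *
print(rel(*port(29,-13),67))"
```

```text
clock: 19.5
eef_pos: [0.5744, 0.0971, 0.1678]
tool_rot: [[0.991, -0.137, -0.002], [-0.137, -0.991, -0.0], [-0.002, 0.001, -1.0]]
force: [-0.5, -1.1, -0.7]
opening: 0.0247
grasp_force: 40.0
[  1.2   1.4 100.8]
```

```bash
python3 -m jog '[[[0,0.8,34],0,15],[[0,0,34],0,15],[[0,0,32],0,15],[[0,0,0],0,15],[[0,0,0],0,33]]'; python3 -m jog '[[[0,0,0],0,33],[[0,0,0],0,33],[[0,0,-35],0,33],[[0,0,-35],0,50],[[0,0,-35],0,50]]'; python3 -m jog '[[[0,0,0],0,50],[[0,0,0],0,50]]'; python3 -c "
from go import *
show(); 
s=readout.read_state(); im,d=snapshot('wrist'); save('w5',im)"
```

```text
clock: 20.0
eef_pos: [0.5739, 0.0946, 0.0687]
tool_rot: [[0.99, -0.141, -0.002], [-0.141, -0.99, -0.0], [-0.002, 0.0, -1.0]]
force: [0.2, -0.2, 0.6]
opening: 0.0298
grasp_force: 0.0
clock: 20.5
eef_pos: [0.5753, 0.0957, 0.1763]
tool_rot: [[0.99, -0.139, 0.002], [-0.139, -0.99, 0.0], [0.002, -0.0, -1.0]]
force: [-0.1, 0.3, 0.0]
opening: 0.0459
grasp_force: 0.0
clock: 20.7
eef_pos: [0.576, 0.0958, 0.1758]
tool_rot: [[0.99, -0.139, 0.004], [-0.139, -0.99, 0.0], [0.004, -0.001, -1.0]]
force: [0.5, 0.1, -0.4]
opening: 0.0498
grasp_force: 0.0
20.7 [576.   95.8 175.8] yaw -8.0 open 0.0498
[ 625.5 -224.7] diam 25.5 rel [ 94.6 310.2   0. ]
[ 614.4 -319. ] diam 35.4 rel [ 96.9 405.2  -0. ]
[ 530.9 -127.4] diam 35.2 rel [-1.26e+01  2.27e+02 -1.00e-01]
[ 519.1 -323.6] diam 17.4 rel [ 3.10e+00  4.23e+02 -1.00e-01]
[ 440.4 -307.5] diam 25.0 rel [-7.700e+01  4.181e+02 -2.000e-01]
[ 349.2 -415.3] diam 37.6 rel [-1.524e+02  5.374e+02 -3.000e-01]
```

View pics/w5.png

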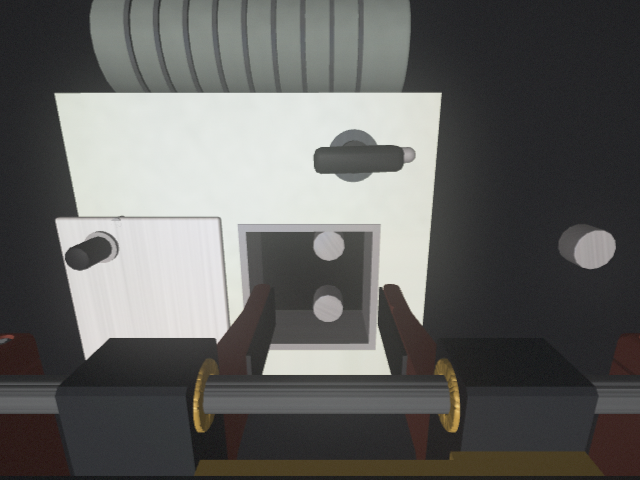

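Both cylinders stand in the well at (329,245) and (328,305). Next is the cylinder at (440,-307).

```bash
for i in 1 2 3; do python3 -m jog '[[[-8.5,46.4,5],0,50],[[-8.5,46.4,5],0,50],[[-8.5,46.4,5],0,50]]' >/dev/null; done;  python3 -m jog '[[[0,0,17],0,50],[[0,0,0],0,50],[[0,0,0],0,50]]'; python3 -c "
from go import *
print(rel(440,-307.5,18))"
```

```text
clock: 22.0
eef_pos: [0.44, -0.3059, 0.1106]
tool_rot: [[0.99, -0.139, -0.003], [-0.139, -0.99, 0.003], [-0.003, -0.002, -1.0]]
force: [0.5, 0.4, 0.5]
opening: 0.0499
grasp_force: 0.0
[ 0.5  1.8 92.5]
```

```bash
python3 -m jog '[[[0,1,32],0,50],[[0,0,32],0,50],[[0,0,29],0,50],[[0,0,0],0,50],[[0,0,0],0,15]]' 40; python3 -m jog '[[[0,0,0],0,15],[[0,0,0],0,15],[[0,0,0],0,15],[[0,0,0],0,15]]'; python3 -m jog '[[[0,0,-30],0,15],[[0,0,-40],0,15],[[0,0,-40],0,15],[[0,0,-40],0,15],[[0,0,0],0,15]]'; python3 -m jog '[[[0,0,0],0,15]]'; python3 -c "
from go import *
prt()"
```

```text
clock: 22.5
eef_pos: [0.4412, -0.3071, 0.019]
tool_rot: [[0.99, -0.138, -0.001], [-0.138, -0.99, 0.001], [-0.001, -0.001, -1.0]]
force: [0.0, 0.1, 1.5]
opening: 0.0448
grasp_force: 0.0
clock: 22.9
eef_pos: [0.442, -0.309, 0.0202]
tool_rot: [[0.99, -0.139, 0.002], [-0.139, -0.99, -0.002], [0.003, 0.002, -1.0]]
force: [0.8, 0.6, 7.2]
opening: 0.0251
grasp_force: 40.0
clock: 23.4
eef_pos: [0.4438, -0.3108, 0.1746]
tool_rot: [[0.99, -0.139, 0.008], [-0.139, -0.99, -0.007], [0.009, 0.006, -1.0]]
force: [0.7, -0.9, -1.2]
opening: 0.0248
grasp_force: 40.0
clock: 23.5
eef_pos: [0.4413, -0.3086, 0.1699]
tool_rot: [[0.99, -0.139, 0.002], [-0.139, -0.99, -0.002], [0.002, 0.001, -1.0]]
force: [-0.0, -0.5, -1.6]
opening: 0.0247
grasp_force: 40.0
port (-30, -14) [516.7 102.8] [  17.3 -417.8   -0.6]
port (30, -14) [576.1  94.4] [ 7.730e+01 -4.178e+02 -4.000e-01]
port (0, 14) [550.3 126.3] [  47.3 -445.8   -0.6]
port (-30, 14) [520.6 130.5] [  17.3 -445.8   -0.6]
```

```bash
for i in 1 2; do python3 -m jog '[[[4.7,-44.4,0],0,15],[[4.7,-44.4,0],0,15],[[4.7,-44.4,0],0,15],[[4.7,-44.4,0],0,15],[[4.7,-44.4,0],0,15]]' >/dev/null; done;  python3 -m jog '[[[0,0,0],0,15],[[0,0,0],0,15]]'; python3 -c "
from go import *
print(rel(*port(0,12),67))"
```

```text
clock: 24.7
eef_pos: [0.5478, 0.1256, 0.1668]
tool_rot: [[0.991, -0.137, -0.004], [-0.137, -0.991, -0.001], [-0.004, 0.001, -1.0]]
force: [-0.5, -0.3, -0.6]
opening: 0.0254
grasp_force: 40.0
[ 2.7  0.8 99.8]
```

```bash
python3 -m jog '[[[0.8,0.5,34],0,15],[[0,0,34],0,15],[[0,0,32],0,15],[[0,0,0],0,15],[[0,0,0],0,33]]'; python3 -m jog '[[[0,0,0],0,33],[[0,0,0],0,33],[[0,0,-35],0,33],[[0,0,-35],0,50],[[0,0,-35],0,50]]'; python3 -m jog '[[[0,0,0],0,50],[[0,0,0],0,50]]'; python3 -c "
from go import *
show()"
```

```text
clock: 25.2
eef_pos: [0.549, 0.123, 0.0682]
tool_rot: [[0.99, -0.141, -0.003], [-0.141, -0.99, -0.0], [-0.003, 0.001, -1.0]]
force: [0.3, 0.6, 0.0]
opening: 0.03
grasp_force: 0.0
clock: 25.7
eef_pos: [0.5503, 0.1243, 0.1763]
tool_rot: [[0.99, -0.139, 0.002], [-0.139, -0.99, 0.0], [0.002, -0.0, -1.0]]
force: [0.7, -0.8, 0.7]
opening: 0.0456
grasp_force: 0.0
clock: 25.9
eef_pos: [0.5511, 0.1245, 0.1757]
tool_rot: [[0.99, -0.139, 0.004], [-0.139, -0.99, 0.0], [0.004, -0.001, -1.0]]
force: [-1.0, 0.4, -0.3]
opening: 0.0501
grasp_force: 0.0
25.9 [551.1 124.5 175.7] yaw -8.0 open 0.0501
[ 625.5 -224.4] diam 25.3 rel [123.3 334.9   0. ]
[ 614.6 -318.8] diam 35.2 rel [125.7 429.9  -0. ]
[ 530.9 -127.8] diam 35.2 rel [ 1.630e+01  2.524e+02 -1.000e-01]
[ 519.1 -323.9] diam 17.6 rel [ 3.190e+01  4.482e+02 -1.000e-01]
[ 348.1 -412.9] diam 37.7 rel [-1.251e+02  5.602e+02 -3.000e-01]
```

```bash
for i in 1 2; do python3 -m jog '[[[15.5,41.9,5],0,50],[[15.5,41.9,5],0,50],[[15.5,41.9,5],0,50],[[15.5,41.9,5],0,50]]' >/dev/null; done;  python3 -m jog '[[[0,0,22],0,50],[[0,0,0],0,50],[[0,0,0],0,50]]'; python3 -c "
from go import *
show();print(rel(625,-224.8,18))"
```

```text
clock: 27.05
eef_pos: [0.6245, -0.2238, 0.11]
tool_rot: [[0.99, -0.139, -0.004], [-0.139, -0.99, 0.002], [-0.004, -0.002, -1.0]]
force: [0.9, 0.0, 0.4]
opening: 0.0496
grasp_force: 0.0
27.05 [ 624.5 -223.8  110. ] yaw -8.01 open 0.0496
[ 617.5 -224.1] diam 13.1 rel [-7.7  1.5  0. ]
[ 605.3 -308.1] diam 9.0 rel [-8.1 86.4 -0.1]
[ 539.  -136.8] diam 14.7 rel [-97.5 -74.1   0.3]
[ 349. -415.] diam 37.5 rel [-247.2  227.8    0.3]
[ 0.   1.2 93.1]
```

```bash
python3 -m jog '[[[-0.5,0.7,32],0,50],[[0,0,32],0,50],[[0,0,29],0,50],[[0,0,0],0,50],[[0,0,0],0,15]]' 40; python3 -m jog '[[[0,0,0],0,15],[[0,0,0],0,15],[[0,0,0],0,15],[[0,0,0],0,15]]'; python3 -m jog '[[[0,0,-30],0,15],[[0,0,-40],0,15],[[0,0,-40],0,15],[[0,0,-40],0,15],[[0,0,0],0,15]]'; python3 -m jog '[[[0,0,0],0,15]]'; python3 -c "
from go import *
prt()"
```

```text
clock: 27.6
eef_pos: [0.6257, -0.2246, 0.0194]
tool_rot: [[0.99, -0.138, -0.0], [-0.138, -0.99, 0.0], [-0.0, -0.0, -1.0]]
force: [0.4, -0.2, 0.8]
opening: 0.0451
grasp_force: 0.0
clock: 28.0
eef_pos: [0.6269, -0.2261, 0.0207]
tool_rot: [[0.99, -0.139, 0.003], [-0.139, -0.99, -0.001], [0.003, 0.001, -1.0]]
force: [-0.7, -1.4, 7.5]
opening: 0.0249
grasp_force: 40.0
clock: 28.5
eef_pos: [0.6293, -0.2273, 0.1758]
tool_rot: [[0.99, -0.139, 0.011], [-0.139, -0.99, -0.005], [0.011, 0.003, -1.0]]
force: [0.5, -0.4, 0.8]
opening: 0.025
grasp_force: 40.0
clock: 28.6
eef_pos: [0.626, -0.2257, 0.17]
tool_rot: [[0.99, -0.139, 0.002], [-0.139, -0.99, -0.001], [0.002, 0.001, -1.0]]
force: [0.1, -0.8, -1.6]
opening: 0.0249
grasp_force: 40.0
port (-30, -14) [516.7 102.8] [-154.1 -310.    -0.6]
port (30, -14) [576.1  94.4] [ -94.1 -310.    -0.4]
port (0, 14) [550.3 126.3] [-124.  -338.    -0.5]
port (-30, 14) [520.6 130.5] [-154.  -338.    -0.6]
```

```bash
for i in 1 2; do python3 -m jog '[[[-19.2,-42.1,0],0,15],[[-19.2,-42.1,0],0,15],[[-19.2,-42.1,0],0,15],[[-19.2,-42.1,0],0,15]]' >/dev/null; done;  python3 -m jog '[[[0,0,0],0,15],[[0,0,0],0,15]]'; python3 -c "
from go import *
print(rel(*port(-30,12.5),67))
im,d=snapshot('wrist'); save('w6',im)"
```

```text
clock: 29.6
eef_pos: [0.5187, 0.1301, 0.1671]
tool_rot: [[0.991, -0.136, -0.003], [-0.136, -0.991, -0.001], [-0.003, 0.001, -1.0]]
force: [0.8, -0.7, -1.0]
opening: 0.0253
grasp_force: 40.0
[  2.2   0.7 100.1]
```

View pics/w6.png

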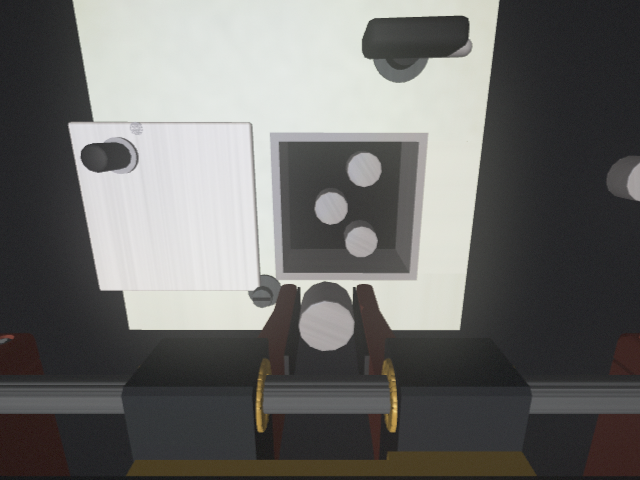

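Three cylinders stand in the well at (364,169), (331,207) and (361,241). The front-left quadrant is free for the fourth.

```bash
python3 -m jog '[[[-0.5,-0.5,34],0,15],[[0,0,34],0,15],[[0,0,32],0,15],[[0,0,0],0,15],[[0,0,0],0,33]]'; python3 -m jog '[[[0,0,0],0,33],[[0,0,0],0,33],[[0,0,-35],0,33],[[0,0,-35],0,50],[[0,0,-35],0,50]]'; python3 -m jog '[[[0,0,0],0,40],[[0,0,0],0,40]]'; python3 -c "
from go import *
show();im,d=snapshot('wrist'); save('w7',im[100:350,200:480])
im,d=snapshot('top'); P=cloud(cam('top'),d)
m=(P[...,0]>.5)&(P[...,0]<.6)&(P[...,1]>.06)&(P[...,1]<.16);print(P[m][:,2].max())"
```

```text
clock: 30.15
eef_pos: [0.52, 0.1283, 0.0675]
tool_rot: [[0.99, -0.142, -0.002], [-0.142, -0.99, -0.0], [-0.002, 0.001, -1.0]]
force: [-0.3, -0.5, -0.8]
opening: 0.0301
grasp_force: 0.2
clock: 30.65
eef_pos: [0.5195, 0.1298, 0.1755]
tool_rot: [[0.99, -0.139, -0.0], [-0.139, -0.99, 0.0], [-0.0, -0.0, -1.0]]
force: [-0.2, -0.3, -0.8]
opening: 0.0458
grasp_force: 0.0
clock: 30.85
eef_pos: [0.5205, 0.13, 0.1751]
tool_rot: [[0.99, -0.139, 0.003], [-0.139, -0.99, 0.0], [0.003, -0.001, -1.0]]
force: [-1.2, 0.4, 0.8]
opening: 0.0402
grasp_force: 0.0
30.85 [520.5 130.  175.1] yaw -8.01 open 0.0402
[ 614.5 -319.3] diam 34.7 rel [156.7 431.5  -0. ]
[ 530.8 -127.7] diam 35.4 rel [ 47.1 253.5  -0. ]
[ 519.1 -323.9] diam 17.6 rel [ 6.290e+01  4.494e+02 -1.000e-01]
[ 348.7 -413.7] diam 37.1 rel [-9.340e+01  5.621e+02 -1.000e-01]
0.608796486836289
```

View pics/w7.png

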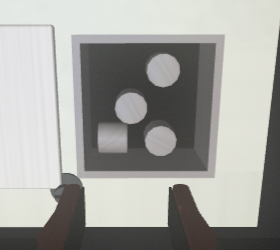

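All four are in: three standing, and one lying in the well at (113,137) in the crop. Next I close the cover.

```bash
python3 -m jog '[[[22.1,-42.7,0],0,40],[[22.1,-42.7,0],0,40],[[22.1,-42.7,0],0,40],[[0,0,0],0,40],[[0,0,0],0,40]]'; python3 -c "
from go import *
print(rel(603.2,247.7,99))
s=readout.read_state(); C=cam('wrist',s); im,d=snapshot('wrist'); save('w8',im); print(proj(C,(.6032,.2477,.111)),proj(C,(.6032,.2477,.083)))
R=s['tool_rot']; r0=Rm@np.array([94,84.]); prev=r0
for i in range(1,17):
    a=-1.6*i/16; r=np.array([[np.cos(a),-np.sin(a)],[np.sin(a),np.cos(a)]])@r0
    d=r-prev; prev=r; print(i,(R[:2,:2].T@d).round(1))
"
```

```text
clock: 31.5
eef_pos: [0.6025, 0.248, 0.1716]
tool_rot: [[0.99, -0.138, -0.003], [-0.138, -0.99, -0.001], [-0.003, 0.002, -1.0]]
force: [-0.4, -1.1, -0.0]
opening: 0.0401
grasp_force: 0.0
[ 1.   0.  72.6]
[325.82330313 267.51642654] [325.83846262 253.2848631 ]
1 [7.9 9.8]
2 [ 6.9 10.6]
3 [ 5.8 11.2]
4 [ 4.6 11.7]
5 [ 3.4 12.1]
6 [ 2.2 12.4]
7 [ 1.  12.6]
8 [-0.3 12.6]
9 [-1.5 12.5]
10 [-2.8 12.3]
11 [-4.  11.9]
12 [-5.2 11.5]
13 [-6.3 10.9]
14 [-7.4 10.2]
15 [-8.3  9.4]
16 [-9.2  8.6]
```

View pics/w8.png

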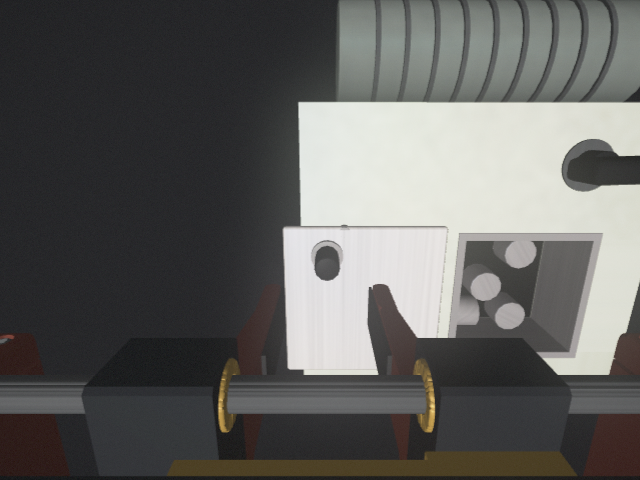

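The handle top is at (327,267), matching the prediction. I'll grip it and swing the cover shut.

```bash
python3 -m jog '[[[0,0,25],0,40],[[0,0,25],0,40],[[0,0,22],0,40],[[0,0,0],0,40],[[0,0,0],0,5]]' 30
python3 -m jog '[[[0,0,0],0,5],[[0,0,0],0,5],[[0,0,0],0,5],[[0,0,0],0,5]]'
python3 -m jog '[[[7.9,9.8,0],0,5],[[6.9,10.6,0],0,5],[[5.8,11.2,0],0,5],[[4.6,11.7,0],0,5],[[3.4,12.1,0],0,5]]'
python3 -m jog '[[[2.2,12.4,0],0,5],[[1,12.6,0],0,5],[[-0.3,12.6,0],0,5],[[-1.5,12.5,0],0,5],[[-2.8,12.3,0],0,5]]'
python3 -m jog '[[[-4,11.9,0],0,5],[[-5.2,11.5,0],0,5],[[-6.3,10.9,0],0,5],[[-7.4,10.2,0],0,5],[[-8.3,9.4,0],0,5]]'
python3 -m jog '[[[-9.2,8.6,0],0,5],[[-2,1.8,0],0,5],[[0,0,0],0,5],[[0,0,0],0,5]]'
```

```text
clock: 32.05
eef_pos: [0.6024, 0.2464, 0.1016]
tool_rot: [[0.99, -0.14, -0.002], [-0.14, -0.99, -0.001], [-0.002, 0.001, -1.0]]
force: [0.4, -0.6, 0.0]
opening: 0.0349
grasp_force: 0.0
clock: 32.45
eef_pos: [0.6041, 0.2476, 0.103]
tool_rot: [[0.99, -0.139, 0.002], [-0.139, -0.99, 0.0], [0.002, -0.0, -1.0]]
force: [-1.7, -1.2, 6.6]
opening: 0.0152
grasp_force: 30.0
clock: 32.95
eef_pos: [0.6284, 0.1888, 0.1031]
tool_rot: [[0.99, -0.14, 0.008], [-0.14, -0.99, 0.002], [0.008, -0.003, -1.0]]
force: [8.2, 3.4, 0.8]
opening: 0.0149
grasp_force: 30.0
clock: 33.45
eef_pos: [0.6175, 0.1258, 0.1029]
tool_rot: [[0.99, -0.14, 0.006], [-0.14, -0.99, 0.0], [0.006, -0.001, -1.0]]
force: [4.0, 1.8, 4.7]
opening: 0.0156
grasp_force: 30.0
clock: 33.95
eef_pos: [0.5764, 0.0772, 0.1026]
tool_rot: [[0.99, -0.14, 0.002], [-0.14, -0.99, 0.0], [0.002, -0.001, -1.0]]
force: [2.5, 2.0, 6.8]
opening: 0.0151
grasp_force: 30.0
clock: 34.35
eef_pos: [0.5689, 0.0722, 0.1029]
tool_rot: [[0.99, -0.141, 0.012], [-0.141, -0.99, 0.006], [0.011, -0.007, -1.0]]
force: [13.5, 16.2, -5.4]
opening: 0.0154
grasp_force: 30.0
```

```bash
python3 -m jog '[[[0,0,0],0,40],[[0,0,0],0,40],[[0,0,0],0,40],[[0,0,-35],0,40],[[0,0,-35],0,40]]'; python3 -m jog '[[[36,-3.5,0],-8.36,40],[[36,1.5,0],-8.36,40],[[0,0,0],-8.36,40]]' >/dev/null
for i in 1 2; do python3 -m jog '[[[0,0,0],-8.36,40],[[0,0,0],-8.36,40],[[0,0,0],-8.36,40],[[0,0,0],-8.36,40]]'>/dev/null; done; python3 -m jog '[[[0,0,0],0,40],[[0,0,0],0,40]]'; python3 -c "
from go import *
print(rel(640.3,69.6,104)); show()
im,d=snapshot('wrist'); save('w9',im); C=cam('wrist'); print(proj(C,(.5691,.0731,.111)),proj(C,(.640,.0696,.121)))"
```

```text
clock: 34.85
eef_pos: [0.5606, 0.0686, 0.1708]
tool_rot: [[0.99, -0.14, -0.006], [-0.14, -0.99, -0.001], [-0.006, 0.001, -1.0]]
force: [0.9, -0.1, -0.2]
opening: 0.0395
grasp_force: 0.0
clock: 36.15
eef_pos: [0.6344, 0.0661, 0.1712]
tool_rot: [[0.109, 0.994, -0.002], [0.994, -0.109, -0.0], [-0.0, -0.001, -1.0]]
force: [0.3, 0.7, 0.5]
opening: 0.0402
grasp_force: 0.0
[ 4.2  5.6 67.2]
36.15 [634.4  66.1 171.2] yaw 83.71 open 0.0402
[ 614.1 -319.1] diam 34.7 rel [-3.852e+02  2.170e+01  1.000e-01]
[ 530.9 -127.3] diam 35.4 rel [-2.036e+02 -8.200e+01  2.000e-01]
[ 519.3 -323.9] diam 17.4 rel [-4.003e+02 -7.210e+01  2.000e-01]
[ 349.7 -415.5] diam 37.7 rel [-5.098e+02 -2.307e+02  4.000e-01]
[219.16865358 269.87342179] [335.34690423 269.20501211]
```

View pics/w9.png

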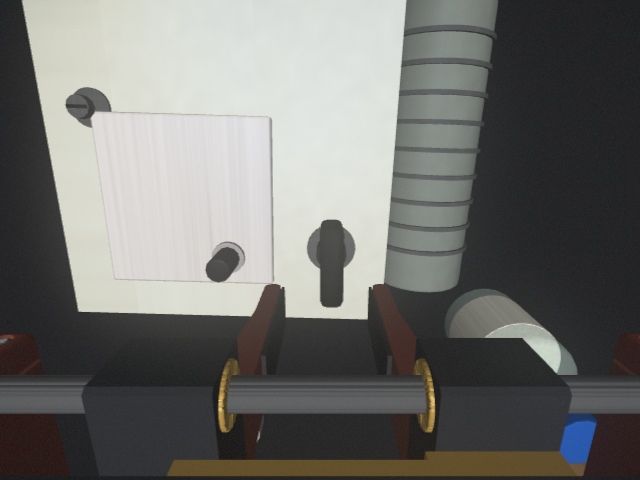

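The cover is shut, with the handle at (219,270) as predicted. The knob bar is at (332,263). I'll grip it and turn it back.

```bash
python3 -m jog '[[[4.4,5,22],0,40],[[0,0,22],0,40],[[0,0,23],0,40],[[0,0,0],0,40],[[0,0,0],0,5]]' 60
python3 -m jog '[[[0,0,0],0,5],[[0,0,0],0,5],[[0,0,0],0,5],[[0,0,0],0,5]]'
for i in 1 2 3; do python3 -m jog '[[[0,0,0],4,5],[[0,0,0],4,5],[[0,0,0],4,5],[[0,0,0],4,5],[[0,0,0],4,5]]'; done
```

```text
clock: 36.75
eef_pos: [0.6403, 0.0704, 0.1047]
tool_rot: [[0.106, 0.994, -0.001], [0.994, -0.106, 0.0], [-0.0, -0.001, -1.0]]
force: [0.1, -0.7, -0.9]
opening: 0.0352
grasp_force: 0.0
clock: 37.15
eef_pos: [0.6384, 0.0707, 0.1057]
tool_rot: [[0.106, 0.994, -0.004], [0.994, -0.106, 0.0], [0.0, -0.004, -1.0]]
force: [-8.0, 0.4, 6.1]
opening: 0.0137
grasp_force: 60.0
clock: 37.65
eef_pos: [0.6389, 0.0706, 0.1057]
tool_rot: [[0.442, 0.897, -0.003], [0.897, -0.442, 0.0], [-0.001, -0.002, -1.0]]
force: [-5.4, -1.8, 4.7]
opening: 0.0138
grasp_force: 60.0
clock: 38.15
eef_pos: [0.6394, 0.0702, 0.1057]
tool_rot: [[0.722, 0.692, -0.002], [0.692, -0.722, -0.0], [-0.002, -0.001, -1.0]]
force: [-4.9, -0.7, 3.5]
opening: 0.0139
grasp_force: 60.0
clock: 38.65
eef_pos: [0.6397, 0.0698, 0.1057]
tool_rot: [[0.915, 0.404, -0.001], [0.404, -0.915, -0.001], [-0.001, 0.001, -1.0]]
force: [-4.1, -2.8, 3.2]
opening: 0.0138
grasp_force: 60.0
```

```bash
for i in 1 2; do python3 -m jog '[[[0,0,0],3.5,5],[[0,0,0],3.5,5],[[0,0,0],3.5,5],[[0,0,0],3.5,5],[[0,0,0],3.5,5]]';python3 -c "
from bench import readout;s=readout.read_state();print(s['wrist_torque'])"; done; python3 -m jog '[[[0,0,0],0,5],[[0,0,0],0,5]]';python3 -c "
from bench import readout;s=readout.read_state();print(s['wrist_torque'])"
```

```text
clock: 39.15
eef_pos: [0.6398, 0.0692, 0.1057]
tool_rot: [[0.994, 0.11, -0.001], [0.11, -0.994, -0.002], [-0.001, 0.002, -1.0]]
force: [-3.8, -5.9, 6.2]
opening: 0.0135
grasp_force: 60.0
[-1.12167291  0.73559796 -0.27101677]
clock: 39.65
eef_pos: [0.6398, 0.0688, 0.1057]
tool_rot: [[0.981, -0.192, -0.001], [-0.192, -0.981, -0.003], [-0.0, 0.003, -1.0]]
force: [-3.5, -5.3, 2.5]
opening: 0.014
grasp_force: 61.9
[-0.70521782  0.58162728  1.42328269]
clock: 39.85
eef_pos: [0.6398, 0.0688, 0.1057]
tool_rot: [[0.982, -0.188, -0.001], [-0.188, -0.982, -0.003], [-0.0, 0.003, -1.0]]
force: [-3.5, -5.2, 3.5]
opening: 0.0143
grasp_force: 61.6
[-0.77908159  0.6366887   1.30160448]
```

```bash
python3 -m jog '[[[0,0,0],-2.8,5],[[0,0,0],0,40],[[0,0,0],0,40],[[0,0,0],0,40],[[0,0,0],0,40]]'; python3 -m jog '[[[0,0,-35],0,40],[[0,0,-40],0,40],[[0,0,-40],0,40],[[0,0,0],0,40],[[0,0,0],0,40]]'; python3 -c "
from go import *
show()
im,d=snapshot('wrist'); save('w10',im); C=cam('wrist'); print(proj(C,(.5691,.0731,.111)),proj(C,(.640,.0696,.121)))"
```

```text
clock: 40.35
eef_pos: [0.6409, 0.0706, 0.1049]
tool_rot: [[0.99, -0.144, 0.001], [-0.144, -0.99, 0.0], [0.001, -0.0, -1.0]]
force: [0.2, -0.7, 0.1]
opening: 0.0392
grasp_force: 0.0
clock: 40.85
eef_pos: [0.6413, 0.0706, 0.2209]
tool_rot: [[0.99, -0.144, 0.003], [-0.144, -0.99, 0.0], [0.003, -0.001, -1.0]]
force: [-0.4, -1.0, -0.6]
opening: 0.0401
grasp_force: 0.0
40.85 [641.3  70.6 220.9] yaw -8.25 open 0.0401
[ 614.7 -319.1] diam 35.0 rel [ 3.060e+01  3.893e+02 -1.000e-01]
[ 530.8 -127.6] diam 35.7 rel [-79.9 211.8   0. ]
[ 519.1 -323.7] diam 17.2 rel [-63.3 407.5  -0. ]
[ 348.4 -414.1] diam 38.0 rel [-2.193e+02  5.214e+02  1.000e-01]
[335.385613   331.40467925] [326.99609005 249.81354593]
```

View pics/w10.png

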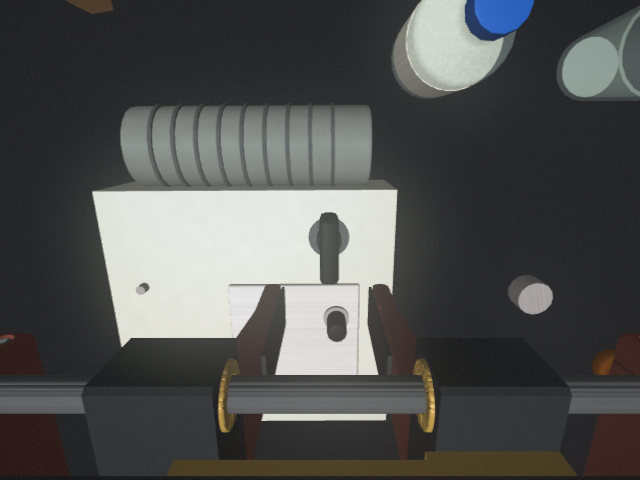

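The knob bar is back along mill x at (329,247) and the cover is shut, with the handle at (336,331). The cylinders that should stay have not moved. I'll hand in.

```bash
python3 -c "
from bench import finish_job; print(finish_job())"
```

```text
the job is handed in; nothing more can be done
None
```

The job is handed in: all four middle-sized cylinders on the bench are in the port, the cover is swung shut, the clamp knob is turned back to its locked stop, and the thin and wide cylinders stand where they were.

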